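Hang a filter cartridge in the printer's fume filter unit and lock its bayonet

TASK

Pick up the fresh filter cartridge by its bar grip and hang it in the throat of the fume filter unit, so that its three orange lugs come to rest on the white ring in the gaps between the blue hooks. Then, keeping it lightly pressed down, turn it clockwise (seen from above) under the hooks until you feel all three lugs drop into the locking notches, make sure it is fully home, and let go. Press and turn gently, without forcing it, and leave the other things on the bench alone.

Things in the scene. Friction and masses are not known exactly. Their poses are not given: they have to be found in the camera images.
- cartridge: Loose filter cartridge, about 0.3 kg, standing upright at the start: cylinder 70 mm across, 84 mm tall (pale pleated side, black foot and cap; its foot tapers over the lowest 13 mm), on top a grey bar grip, round the cap three orange lugs. Origin: centre of its underside; z up the axis; x along the bar grip and through one lug, the other lugs at 120 and 240 degrees.
- grip (a point): Where to hold the cartridge: in its bar grip, on the axis, 108 mm above the cartridge's origin. The grey grip is 60 mm long (along cartridge x), 14 mm thick and stands from 84 (cap top) to 120 mm above the origin.
- lug (a point): Middle of the underside of the orange lug on the cartridge's +x side: 47 mm from the axis, 66 mm above the cartridge's origin. Each lug is 12 mm wide, reaches 52 mm from the axis and is 7 mm thick (66 to 73 mm).
- housing: Fixed fume filter unit: white drum 152 mm across with vent holes, a small grey control box on its -x side, and on top a white hook ring 160 mm across, top face 115 mm above the bench, with three blue hooks and the open throat, 75 mm across (2.5 mm clear round the cartridge). Origin: centre of the drum's underside; z up. Angles here are counter-clockwise from its x axis, seen from above.
- mouth (a point): Middle of the throat, on its axis, level with the hook ring's top face. Three locking notches, 120 degrees apart, are cut into that face: 5 mm deep, 15 mm wide, from the throat out to 56 mm from the axis. Nominally at 0, 120 and 240 degrees, but the ring is clamped through arc slots and may sit up to 12 degrees either way; this pose does not show it: see or feel where the lugs drop.
- gap (a point): On the ring's top face, 47 mm from the axis, at 60 degrees: about the middle of an open gap, a safe place to set a lug down whatever the ring's setting (as is 46 to 80 degrees). From there the lug turns some 60 degrees clockwise (48 to 72) to its notch. The same at 180 and 300 degrees. Any lug fits any notch.
- seal (a point): Centre of the black rubber lip seal in the throat, on its axis, 20 mm below the mouth. It grips the cartridge's side: its weight alone does not carry it down. Sliding it in takes 5 to 12 N in all (weight of 3 N included), and again from the ring's face down to the notch floors. Over 30 N between cartridge and ring, hooks or stops is forcing it; eased back a little, lugs bound on a stop come free.
- hook (a point): Top of one blue hook at its nominal place: over the notch at 0 degrees, 53 mm from the axis, 14.5 mm above the ring's face. A hook's tongue spans from 22 degrees counter-clockwise of its notch (where the lug comes in) to 15 degrees clockwise, 46 to 60 mm from the axis, its underside 9.5 mm above the face; an end stop closes the clockwise side of the notch.
- spool: bystander: black and white sample filament spool lying flat, 100 mm across, 38 mm tall; origin at the centre of its underside
- nozzle_jar: bystander: small jar with a red cap, 38 mm across, 45 mm tall; origin at the centre of its underside
- screwdriver: bystander: red-handled screwdriver lying along its x axis, about 200 mm long
- printed_gear: bystander: green printed gear lying flat, 54 mm across, with a hub 24 mm tall; origin at the centre of its underside

How it is judged:
By the outcome, as a careful person would: the job done as asked, in the order asked, and still so for the second after the job is handed in, with the robot touching nothing.
It also fails if it takes over 67 s, if anything falls off the work surface, if the arm or the gripper's body presses on something with over 40 N, if the wrist force passes 120 N, or if a joint passes its speed limit or range.

ROBOT

A 6-joint arm with a two-finger parallel gripper is mounted at the origin on the work surface. World frame = base frame: x ahead of the robot, y to its left, z up, the work surface at z = 0. Lengths are in m, angles in rad, forces in N, time in s.
With the tool pointing down it reaches from about 0.275 to 0.85 m from the base axis. Payload 19 kg.
Tool frame: the origin (TCP) lies on the centre line of the jaws, within the pads' length; the fingertips stand 25 mm ahead of it and the grasp point (between the pads) lies 6 mm ahead of it; z points along the fingers, y is the line along which they close (so a half turn about z gives the same grasp; the last joint's range is limited). The gripper opens to 85 mm and grips with 20 to 120 N. Pads are 22 mm wide; open, the fingers measure 114 mm over their backs; the gripper's body (76 mm by 85 mm) begins 54 mm behind the grasp point. The pads swing forward as they close: fully open they stand 13 mm farther back than shut.
Start: joints at [-1.415, 0.15, 1.437, -0, 1.554, -0.134], TCP at [0.164, -0.551, 0.256] pointing down, gripper open.
Joint ranges: [-2.8, 2.8], [-0.68, 2.1], [0.12, 2.68], [-1.39, 4.53], [0.16, 2.79], [-2.81, 2.81]. Speed limits (rad/s): [1.89, 1.89, 2.22, 3.01, 3.01, 3.01].

INTERFACE

Orientations are given as [roll, pitch, yaw] about the fixed x, y, z axes, in that order (R = Rz(yaw) Ry(pitch) Rx(roll)).
In Python, from rig import manip gives the robot as it stands. The module is installed in compiled form; this text tells all that it offers.
- The arm moves only by the tool step_arm, never from a script. Its argument "plan" is a list of rows, each an object with "slide": the shift along the world's x, y, z in m, a list of three; "rot": the turn, a rotation vector about the world's x, y, z in degrees, a list of three; "gripper": the finger opening in m, from 0 to 0.0854. A call has 1 to 5 rows; each row shifts and turns the commanded pose from where the row before left it; what a row does not reach is not made up. A row lasts 1/12 s, in which the tool goes at most 41.7 mm and 7.16 degrees, less where a joint would pass 70% of its speed; a pose out of reach is approached as far as the arm can. A call is refused whole if a number of a shift passes 0.0417 or a number of a turn 7.16, either way. A call with a gripper value outside its range is refused whole. The fingers move at their own pace and stop on an object; the grip force is fixed at half the most. Time passes only in rows, so rows that do not move let the fingers close. It gives the time, the measured TCP pose, the force, the opening and the grip force at its end, in the units of the state.
- manip.get_state(): the state, without advancing time (a new reading comes with each control period).
- manip.camera(name): name is "scene" or "top" or "wrist"; returns the picture (400x640x3 uint8, blue, green, red); there is no depth.
- manip.get_calibration(name): a dict with "camera_matrix" (3x3 intrinsics, pixels), "position" and "attitude" of the camera in the world. Camera axes: x right, y down, z forward; pixel columns grow to the right and rows downward; lengths in m; the calibration is good to about 2 mm. The wrist camera is an equidistant fisheye: a pixel r from the principal point sees the ray r / f radians off the axis. A picture is of the moment at which its call begins: read the wrist's pose just before it. get_calibration takes no time and is no camera call; for the wrist camera it gives the pose at the moment of the call.
- manip.finish_job(): hands the job in; it is judged then, once.
Trained networks look in the newest picture that a camera, given by its name, has taken for a name from the list of things; names that differ only in an ending like _2 or _b are one class to them, and where a whole thing is asked for, a point or a joint stands for the part that bears it (a point fixed in the world has none). Each returns a list of dicts, best first, with "p" (0 to 1); they miss things now and then, are a little off and sometimes report something else, mostly with a low value. They report only what shows in the picture. A call takes as long as a camera call.
- manip.boxes_of(camera, label): "xy" ([column, row] in pixels, amid what is visible of it).
- manip.silhouettes(camera, label): "pixels" (400x640 bool, what is visible of it) and "xy" ([column, row] in pixels, amid what is visible of it).
The state is a dict: "t": time; "joint_positions": joint angles; "joint_vel": joint speeds; "joint_efforts": joint torques, N m; "tool_pos": TCP position; "tool_rot": TCP orientation; "contact_force": force on the tool from outside, world axes, zero at the start; "wrist_torque": the same for the moment, N m; "opening": opening from 0.0 (shut) to 1.0 (fully open); "grasp_force": force on a finger pad.
Only numpy, scipy, OpenCV 4.12 (cv2) and the standard library are available. Lean on these libraries where they do the work, as an engineer would, in place of code of your own. Each camera call takes 0.05 s, during which the arm holds its last target. There are 200 camera calls.

## Working session

There is one attempt and no reset: what is moved stays moved. The work goes in short steps, Python scripts to look and compute and a tool call to move; the robot and the scene stay as the last step left them, time stands still between calls to the robot, and variables do not carry over. Pictures are saved under pics/ and viewed, at most 10 in all, crops included, and the job is handed in when it is done.

Besides the shell and the picture viewer there is one more tool, called in YAML: its name, and indented under it one key for each argument. step_arm: Moves the arm, as the interface text tells. Its arguments: {"type":"object","properties":{"plan":{"type":"array","items":{"type":"object","properties":{"slide":{"type":"array","items":{"type":"number"}},"rot":{"type":"array","items":{"type":"number"}},"gripper":{"type":"number"}}}}},"required":["plan"]}

```bash
mkdir -p pics; cat > h.py <<'E'
from rig import manip
import numpy as np, cv2
from scipy.spatial.transform import Rotation as R
def cal(c):
    k=manip.get_calibration(c); a=np.array(k["attitude"],float)
    Rm=a if a.shape==(3,3) else R.from_euler('xyz',a).as_matrix()
    return np.array(k["camera_matrix"]),np.array(k["position"]),Rm
def ray(c,uv,k=None):
    K,p,Rm=k or cal(c); x=(uv[0]-K[0,2])/K[0,0]; y=(uv[1]-K[1,2])/K[1,1]
    if c=="wrist":
        r=np.hypot(x,y); s=np.sinc(r/np.pi); d=np.array([x*s,y*s,np.cos(r)])
    else: d=np.array([x,y,1.])
    d=Rm@d; return p,d/np.linalg.norm(d)
def tri(rs):
    A=sum(np.eye(3)-np.outer(d,d) for p,d in rs); b=sum((np.eye(3)-np.outer(d,d))@p for p,d in rs)
    return np.linalg.solve(A,b)
def atz(r,z): p,d=r; return p+d*(z-p[2])/d[2]
def proj(c,P,k=None):
    K,p,Rm=k or cal(c); q=Rm.T@(np.array(P)-p)
    if c=="wrist":
        r=np.hypot(q[0],q[1]); th=np.arctan2(r,q[2]); n=q[:2]/max(r,1e-9)*th
    else: n=q[:2]/q[2]
    return np.array([K[0,0]*n[0]+K[0,2],K[1,1]*n[1]+K[1,2]])
E
python3 - <<'E'
from h import *
s=manip.get_state(); print(s)
for c in ["scene","top","wrist"]:
    print(c,manip.get_calibration(c))
ims=[manip.camera(c) for c in ["scene","top"]]
for c,i in zip(["scene","top"],ims): cv2.imwrite(f"pics/{c}0.png",i)
for l in ["cartridge","grip","lug","housing","mouth","hook","seal"]:
    rs={}
    for c in ["scene","top"]:
        b=manip.boxes_of(c,l); print(l,c,[(np.round(x["xy"],1).tolist(),round(x["p"],2)) for x in b[:4]])
        if b: rs[c]=ray(c,b[0]["xy"])
    if len(rs)==2: print("  tri",tri(list(rs.values())).round(4))
E
```

```text
{'t': 0.0, 'joint_positions': array([-1.41502625e+00,  1.51012266e-01,  1.43802812e+00,  2.20229692e-05,
        1.55380646e+00, -1.33960580e-01]), 'joint_vel': array([ 0.00024344, -0.00061601,  0.00173012, -0.00077305, -0.00018439,
       -0.00150547]), 'joint_efforts': array([ 2.08739375e-04, -7.13056612e+01, -5.70867920e+01, -1.54117620e-04,
        9.05171677e-03, -4.81597738e-05]), 'tool_pos': array([ 0.16424952, -0.55081734,  0.25566193]), 'tool_rot': array([-3.14035264e+00, -1.89332155e-04,  2.89730149e-01]), 'contact_force': array([-0.22576027,  0.23018322,  0.55991284]), 'wrist_torque': array([0.02800243, 0.05382077, 0.01468215]), 'grasp_force': 0.0, 'opening': 1.0026211303514907}
scene {'camera_matrix': array([[457.96130539,   0.        , 315.10337534],
       [  0.        , 457.96130539, 195.61462428],
       [  0.        ,   0.        ,   1.        ]]), 'position': array([1.28681373, 0.51352687, 1.13002078]), 'attitude': array([-2.42899487, -0.00486607,  2.19910279])}
top {'camera_matrix': array([[435.55689484,   0.        , 317.4502538 ],
       [  0.        , 435.556894
[... 466 characters left out ...]
  1.73535261e-03, -1.28041306e+00])}
cartridge scene [([353.4, 240.2], 0.75), ([235.3, 140.9], 0.66)]
cartridge top [([253.5, 182.1], 0.79)]
  tri [0.6009 0.1571 0.0497]
grip scene [([355.3, 238.8], 0.93)]
grip top [([255.2, 182.3], 0.96)]
  tri [0.5977 0.1559 0.0521]
lug scene []
lug top [([254.7, 181.9], 0.91)]
housing scene [([283.0, 165.3], 0.82)]
housing top [([377.7, 219.6], 0.56)]
  tri [ 0.4921 -0.1884  0.0599]
mouth scene [([285.6, 164.6], 0.88)]
mouth top [([375.7, 220.6], 0.91), ([308.5, 259.1], 0.16)]
  tri [ 0.4888 -0.1812  0.0649]
hook scene [([284.3, 166.2], 0.69)]
hook top [([375.3, 222.6], 0.89)]
  tri [ 0.4855 -0.1851  0.0518]
seal scene [([284.5, 167.4], 0.23)]
seal top []
```

```bash
python3 - <<'E'
import cv2
a=cv2.imread("pics/top0.png");b=cv2.imread("pics/scene0.png")
cv2.imwrite("pics/top0v.png",cv2.resize(a[100:320,180:480],None,fx=2.6,fy=2.6,interpolation=cv2.INTER_CUBIC))
cv2.imwrite("pics/scene0v.png",cv2.resize(b[80:310,170:470],None,fx=2.6,fy=2.6,interpolation=cv2.INTER_CUBIC))
E
```

```text
(no output)
```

View pics/top0v.png

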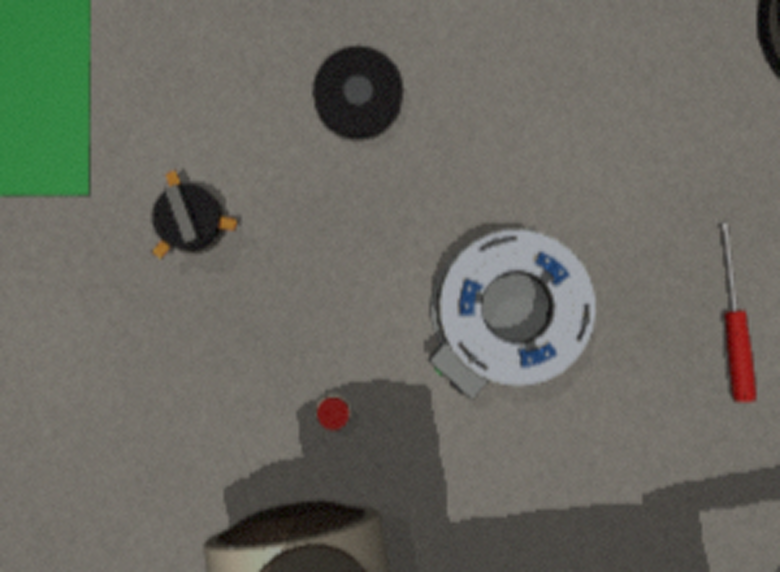

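View pics/scene0v.png

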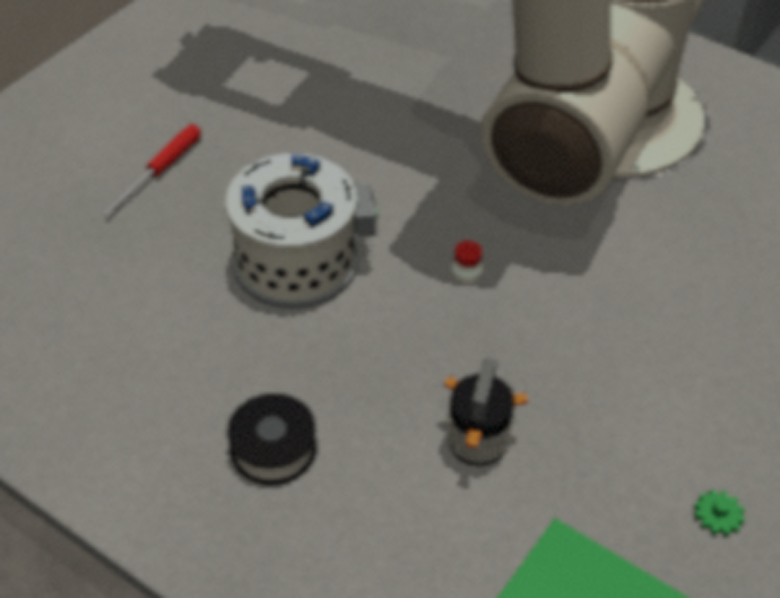

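```bash
cat > seg.py <<'E'
from h import *
def blobs(im,name,mn=6):
    h=cv2.cvtColor(im,cv2.COLOR_BGR2HSV)
    lo,hi={"orange":((8,110,90),(22,255,255)),"blue":((98,90,50),(125,255,255))}[name]
    m=cv2.inRange(h,lo,hi); 
    if name=="blue": m=cv2.morphologyEx(m,cv2.MORPH_CLOSE,np.ones((5,5)))
    n,_,st,c=cv2.connectedComponentsWithStats(m)
    return [(c[i],st[i,4]) for i in range(1,n) if st[i,4]>=mn]
E
python3 - <<'E'
from seg import *
T=cv2.imread("pics/top0.png");S=cv2.imread("pics/scene0.png")
for nm,z in [("orange",.0715),("blue",.1295)]:
    for c,im in [("top",T),("scene",S)]:
        P=[]
        for uv,a in blobs(im,nm):
            p=atz(ray(c,uv),z); P.append(p); print(nm,c,uv.round(1),a,p.round(4))
        if len(P)==3:
            m=np.mean(P,0); print("  mean",m.round(4),[(round(float(np.hypot(*(p-m)[:2])),4),round(float(np.degrees(np.arctan2(p[1]-m[1],p[0]-m[0]))),1)) for p in P])
# box direction & ring centre
b=atz(ray("top",(180+462/2.6,100+370/2.6)),.1); print("box",b)
for c in ["top","scene"]:
    r=manip.silhouettes(c,"housing") if 0 else None
print("ringtop",atz(ray("top",(180+518/2.6,100+307/2.6)),.115),"ringscene",atz(ray("scene",(170+292/2.6,80+198/2.6)),.115))
print("tri ring",tri([ray("top",(180+518/2.6,100+307/2.6)),ray("scene",(170+292/2.6,80+198/2.6))]))
# grip ends top: outer end & inner end (top of bar z=.12)
for uv in [(180+174/2.6,100+178/2.6),(180+190/2.6,100+240/2.6)]: print("gripend",atz(ray("top",uv),.12))
E
```

```text
orange top [67.8 12.2] 390 [1.087  0.678  0.0715]
orange top [ 4.6 29.6] 27 [1.0376 0.8539 0.0715]
orange top [514.3 102.3] 312 [ 0.8168 -0.5776  0.0715]
orange top [246.  168.2] 23 [0.638  0.174  0.0715]
orange top [267.3 185.4] 30 [0.5897 0.1154 0.0715]
orange top [241.5 195.5] 28 [0.5626 0.1864 0.0715]
orange top [115.  298.1] 200 [0.2881 0.5273 0.0715]
orange scene [622.7  21.9] 54 [-1.137   0.4977  0.0715]
orange scene [542.   50.3] 209 [-0.68    0.2765  0.0715]
orange scene [10.9 66.2] 8 [ 0.7107 -1.4097  0.0715]
orange scene [123.  171.5] 204 [ 0.8239 -0.5744  0.0715]
orange scene [343.  226.6] 17 [0.592  0.1146 0.0715]
orange scene [369.6 233. ] 21 [0.5659 0.1886 0.0715]
orange scene [521.6 239.8] 147 [0.3323 0.5481 0.0715]
orange scene [351.5 248.2] 34 [0.6403 0.1752 0.0715]
blue top [392.2 202.6] 65 [ 0.5365 -0.2179  0.1295]
blue top [359.7 214. ] 69 [ 0.5076 -0.1323  0.1295]
blue top [385.8 236.2] 71 [ 0.4489 -0.1993  0.1295]
blue top [ 97.7 291.7] 5684 [0.3146 0.546  0.1295]
blue scene [543.4  33.8] 406 [-0.7013  0.2534  0.1295]
blue scene [287.6 142.6] 27 [ 0.4549 -0.1939  0.1295]
blue scene [265.4 155.5] 26 [ 0.5422 -0.2131  0.1295]
blue scene [291.9 161.8] 43 [ 0.5154 -0.1292  0.1295]
blue scene [538.8 254.7] 5184 [0.4048 0.5989 0.1295]
box [ 0.43247163 -0.12859045  0.1       ]
ringtop [ 0.49637565 -0.18526687  0.115     ] ringscene [ 0.50222867 -0.17861882  0.115     ]
tri ring [ 0.49582849 -0.18568478  0.10607135]
gripend [0.63131633 0.16408341 0.12      ]
gripend [0.56775181 0.14777946 0.12      ]
```

step_arm:
  plan:
    - {"slide":[0.023,0.033,0.0075],"gripper":0.06}
    - {"slide":[0.023,0.033,0.0075],"gripper":0.06}
    - {"slide":[0.023,0.033,0.0075],"gripper":0.06}
    - {"slide":[0.023,0.033,0.0075],"gripper":0.06}
    - {"slide":[0.023,0.033,0.0075],"gripper":0.06}

```text
invalid input at $.plan[0]: expected keys slide, rot, gripper
```

step_arm:
  plan:
    - {"slide":[0.023,0.033,0.0075],"gripper":0.06}
    - {"slide":[0.023,0.033,0.0075],"gripper":0.06}
    - {"slide":[0.023,0.033,0.0075],"gripper":0.06}
    - {"slide":[0.023,0.033,0.0075],"gripper":0.06}
    - {"slide":[0,0,0],"gripper":0.06}

```text
invalid input at $.plan[0]: expected keys slide, rot, gripper
```

```bash
python3 - <<'E'
from seg import *
import pickle
s=manip.get_state(); print(s["tool_pos"],s["tool_rot"],s["joint_vel"].round(3),s["t"])
k=cal("wrist"); im=manip.camera("wrist"); cv2.imwrite("pics/w1.png",im); pickle.dump(k,open("w1.pkl","wb"))
for uv,a in blobs(im,"blue"): print(uv.round(1),a,atz(ray("wrist",uv,k),.1295).round(4))
c=proj("wrist",(.498,-.183,.115),k); print(c)
x0,y0=max(0,int(c[0])-130),max(0,int(c[1])-100); print(x0,y0)
cv2.imwrite("pics/w1v.png",cv2.resize(im[y0:y0+200,x0:x0+260],None,fx=3,fy=3,interpolation=cv2.INTER_CUBIC))
E
```

```text
[ 0.16428904 -0.55099495  0.25627762] [-3.14150546e+00 -2.21846794e-05  2.89774254e-01] [ 0.     0.001  0.001  0.002 -0.001 -0.001] 0.8
[ 26.  347.2] 2138 [-0.2608 -0.1202  0.1295]
[140.7 396.2] 40 [-0.2033 -0.3849  0.1295]
[ 114.39991806 -136.25409756]
0 0
```

View pics/w1v.png

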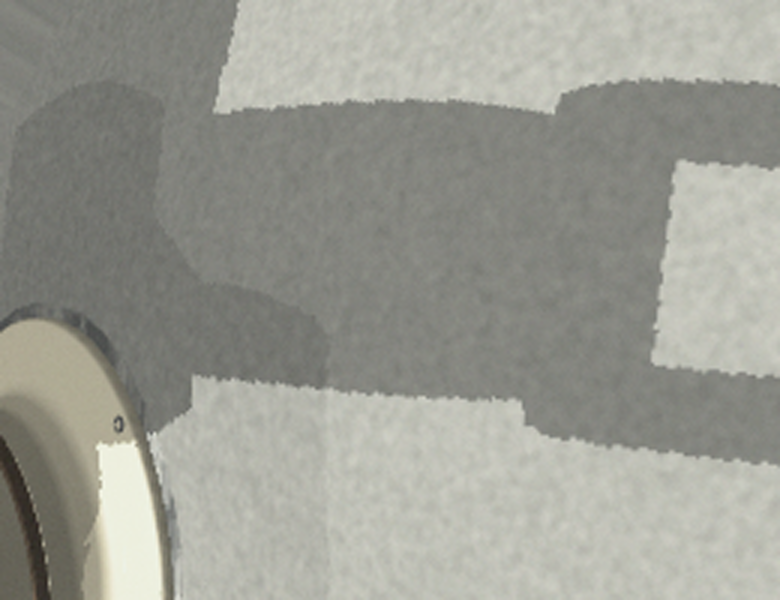

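The moves were refused because "rot" was missing. The picture shows only bench, shadow and the robot's base flange. I'll repeat it with all keys.

step_arm:
  plan:
    - {"slide":[0.023,0.033,0.0075],"rot":[0,0,0],"gripper":0.06}
    - {"slide":[0.023,0.033,0.0075],"rot":[0,0,0],"gripper":0.06}
    - {"slide":[0.023,0.033,0.0075],"rot":[0,0,0],"gripper":0.06}
    - {"slide":[0.023,0.033,0.0075],"rot":[0,0,0],"gripper":0.06}
    - {"slide":[0.023,0.033,0.0075],"rot":[0,0,0],"gripper":0.06}

```text
t: 1.27
tool_pos: [0.2798, -0.3843, 0.2942]
tool_rot: [3.141, -0.0, 0.289]
contact_force: [1.1, -1.0, -0.4]
opening: 0.703
grasp_force: 0.0
```

step_arm:
  plan:
    - {"slide":[0.023,0.033,0.0075],"rot":[0,0,0],"gripper":0.06}
    - {"slide":[0.023,0.033,0.0075],"rot":[0,0,0],"gripper":0.06}
    - {"slide":[0.023,0.033,0.0075],"rot":[0,0,0],"gripper":0.06}
    - {"slide":[0.023,0.033,0.0075],"rot":[0,0,0],"gripper":0.06}
    - {"slide":[0,0,0],"rot":[0,0,0],"gripper":0.06}

```text
t: 1.68
tool_pos: [0.3743, -0.2492, 0.3257]
tool_rot: [3.14, -0.003, 0.295]
contact_force: [-0.4, -1.5, 0.6]
opening: 0.7
grasp_force: 0.0
```

```bash
cat > look.py <<'E'
from seg import *
import pickle,sys
def look(n,P,sz=(260,200)):
    s=manip.get_state(); print(s["tool_pos"].round(4),s["tool_rot"].round(3),s["t"])
    k=cal("wrist"); im=manip.camera("wrist"); cv2.imwrite(f"pics/{n}.png",im); pickle.dump(k,open(n+".pkl","wb"))
    c=proj("wrist",P,k); w,h=sz; x0=int(np.clip(c[0]-w/2,0,640-w)); y0=int(np.clip(c[1]-h/2,0,400-h)); print("crop",x0,y0,c)
    cv2.imwrite(f"pics/{n}v.png",cv2.resize(im[y0:y0+h,x0:x0+w],None,fx=3,fy=3,interpolation=cv2.INTER_CUBIC))
    return im,k
E
python3 - <<'E'
from look import *
im,k=look("w2",(.498,-.183,.115))
for uv,a in blobs(im,"blue"): print(uv.round(1),a,atz(ray("wrist",uv,k),.1295).round(4))
E
```

```text
[ 0.3743 -0.2492  0.3257] [ 3.14e+00 -3.00e-03  2.95e-01] 1.6833
crop 164 0 [294.41386857  48.10628153]
[338.6  21.1] 491 [ 0.536  -0.219   0.1295]
[251.4  26. ] 495 [ 0.5078 -0.1349  0.1295]
[  2.1 100.2] 333 [0.3601 0.2713 0.1295]
[296.7  95.4] 479 [ 0.4491 -0.2016  0.1295]
[ 40.7 382.5] 60 [-0.3275  0.2895  0.1295]
```

View pics/w2v.png

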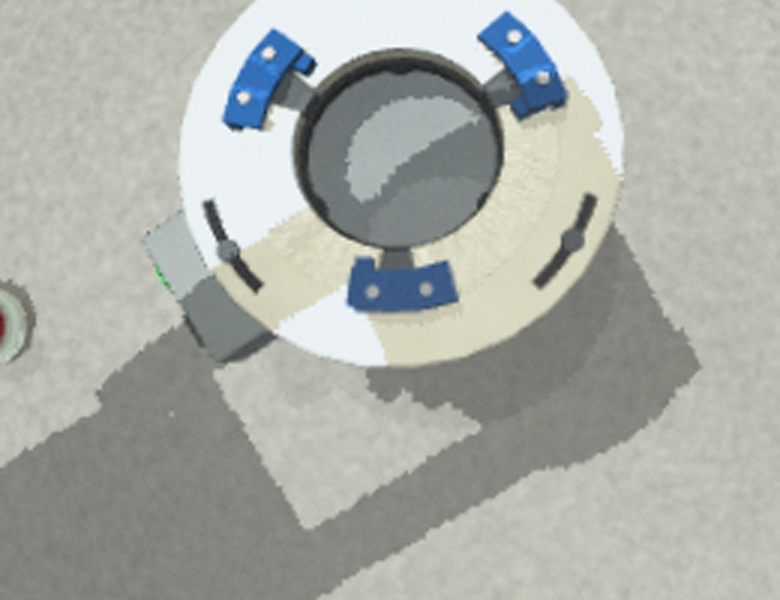

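The wrist picture shows the throat (centre about crop 400,149) and three blue hooks. The dark notches appear beside the hooks at crop (295,93), (497,90) and (397,258).

```bash
python3 - <<'E'
from seg import *
import pickle
k=pickle.load(open("w2.pkl","rb"))
f=lambda x,y,z:atz(ray("wrist",(164+x/3,y/3),k),z)
T=np.array([f(x,y,.115) for x,y in [(295,149),(503,149),(399,247),(400,50),(329,74),(471,74)]])
A=np.c_[2*T[:,:2],np.ones(len(T))]; s=np.linalg.lstsq(A,(T[:,:2]**2).sum(1),rcond=None)[0]; r=np.sqrt(s[2]+s[0]**2+s[1]**2)
print("throat",s[:2],"r",r)
B=np.array([[.536,-.219],[.5078,-.1349],[.4491,-.2016]]); m=B.mean(0); print("hooks",m)
for c in (s[:2],m):
  print("hook",np.degrees(np.arctan2(*(B-c).T[::-1])).round(1),np.hypot(*(B-c).T))
  N=np.array([f(x,y,.111)[:2] for x,y in [(497,90),(295,93),(397,258)]]); print("notch",np.degrees(np.arctan2(*(N-c).T[::-1])).round(1),np.hypot(*(N-c).T))
# height check of hook tops: tri wrist vs top
for w,t in [((338.6,21.1),(392.2,202.6)),((251.4,26),(359.7,214)),((296.7,95.4),(385.8,236.2))]:
    print(tri([ray("wrist",w,k),ray("top",t)]).round(4))
print("box",f(200,270,.1))
E
```

```text
throat [ 0.49816131 -0.18532869] r 0.03670057717742889
hooks [ 0.49763333 -0.18516667]
hook [ -41.7   79.2 -161.7] [0.05065099 0.05134157 0.05168915]
notch [ -41.1   75.8 -163.8] [0.04087652 0.04370762 0.04036076]
hook [ -41.4   78.6 -161.3] [0.05115365 0.05128449 0.05124001]
notch [ -40.8   75.  -163.4] [0.04138155 0.04368387 0.03990006]
[ 0.5367 -0.2186  0.1268]
[ 0.5082 -0.1331  0.1244]
[ 0.449  -0.2007  0.1213]
box [ 0.43722205 -0.12483956  0.1       ]
```

step_arm:
  plan:
    - {"slide":[0.0187,0.034,-0.0075],"rot":[0,0,0.4],"gripper":0.06}
    - {"slide":[0.0187,0.034,-0.0075],"rot":[0,0,0.4],"gripper":0.06}
    - {"slide":[0.0187,0.034,-0.0075],"rot":[0,0,0.4],"gripper":0.06}
    - {"slide":[0.0187,0.034,-0.0075],"rot":[0,0,0.4],"gripper":0.06}
    - {"slide":[0.0187,0.034,-0.0075],"rot":[0,0,0.4],"gripper":0.06}

```text
t: 2.15
tool_pos: [0.4651, -0.0831, 0.2858]
tool_rot: [3.141, 0.0, 0.324]
contact_force: [1.7, -0.2, 0.2]
opening: 0.704
grasp_force: 0.0
```

step_arm:
  plan:
    - {"slide":[0.0187,0.034,-0.0075],"rot":[0,0,0.4],"gripper":0.06}
    - {"slide":[0.0187,0.034,-0.0075],"rot":[0,0,0.4],"gripper":0.06}
    - {"slide":[0.0187,0.034,-0.0075],"rot":[0,0,0.4],"gripper":0.06}
    - {"slide":[0.0187,0.034,-0.0075],"rot":[0,0,0.4],"gripper":0.06}
    - {"slide":[0.0187,0.034,-0.0075],"rot":[0,0,0],"gripper":0.06}

```text
t: 2.57
tool_pos: [0.559, 0.0869, 0.2481]
tool_rot: [3.141, 0.0, 0.352]
contact_force: [1.0, -0.6, 0.4]
opening: 0.705
grasp_force: 0.0
```

step_arm:
  plan:
    - {"slide":[0.0187,0.034,-0.0075],"rot":[0,0,0],"gripper":0.06}
    - {"slide":[0.018,0.03,-0.0075],"rot":[0,0,0],"gripper":0.06}
    - {"slide":[0,0,0],"rot":[0,0,0],"gripper":0.06}

```text
t: 2.82
tool_pos: [0.5965, 0.1534, 0.2307]
tool_rot: [-3.14, 0.003, 0.355]
contact_force: [0.9, 0.4, -0.6]
opening: 0.704
grasp_force: 0.0
```

```bash
python3 - <<'E'
from look import *
im,k=look("w3",(.598,.159,.1))
P=[]
for uv,a in blobs(im,"orange"):
    p=atz(ray("wrist",uv,k),.0715); print(uv.round(1),a,p.round(4))
E
```

```text
[0.5965 0.1534 0.2307] [-3.14e+00  3.00e-03  3.55e-01] 2.8167
crop 185 90 [315.12032817 190.26777358]
[ 2.2 58.7] 94 [0.6192 0.6377 0.0715]
[315.5 136.1] 267 [0.6377 0.1739 0.0715]
[273.3 206.3] 120 [0.5626 0.1887 0.0715]
[357.2 205.2] 68 [0.5912 0.1152 0.0715]
[ 45.7 269.4] 343 [0.3431 0.4888 0.0715]
[ 53.  266.7] 7 [0.3576 0.4705 0.0715]
```

View pics/w3v.png

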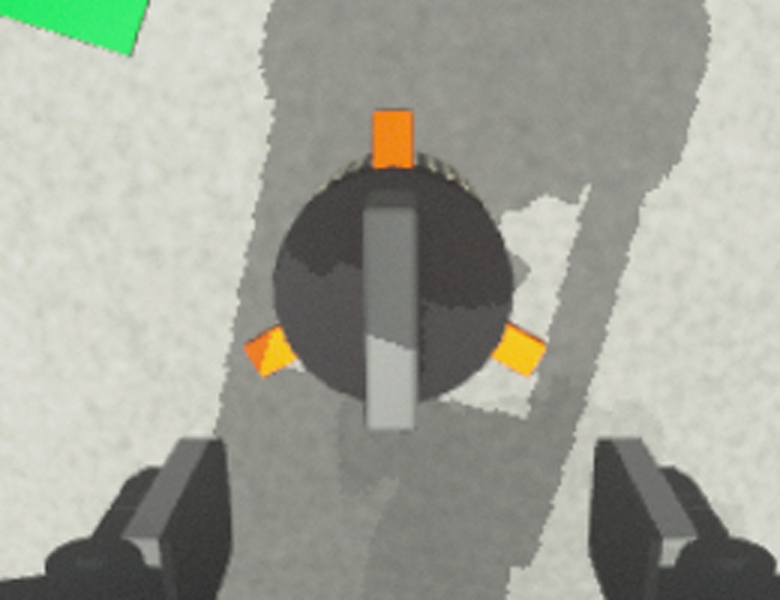

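The bar grip is at crop x 391, rows 207–430, in line with the tool. The lugs are at crop (393,138), (270,350) and (519,349).

```bash
python3 - <<'E'
from seg import *
import pickle
k=pickle.load(open("w3.pkl","rb"))
W=lambda x,y:ray("wrist",(185+x/3,90+y/3),k)
a,b=atz(W(391,207),.12),atz(W(391,430),.12); print(a,b,(a+b)/2,np.linalg.norm(a-b),np.degrees(np.arctan2(*(a-b)[1::-1])))
for w,t in [((315.5,136.1),(246,168.2)),((273.3,206.3),(241.5,195.5)),((357.2,205.2),(267.3,185.4))]: print(tri([ray("wrist",w,k),ray("top",t)]).round(4))
print("bar",tri([W(391,430),ray("top",(180+190/2.6,100+240/2.6))]),tri([W(391,207),ray("top",(180+174/2.6,100+182/2.6))]))
E
```

```text
[0.62551704 0.16844004 0.12      ] [0.56994671 0.14813948 0.12      ] [0.59773187 0.15828976 0.12      ] 0.05916227431796809 20.067908222648946
[0.6379 0.1739 0.0732]
[0.5624 0.1877 0.07  ]
[0.5903 0.1152 0.0698]
bar [0.56820655 0.14799317 0.11609272] [0.62633415 0.16647531 0.1166971 ]
```

step_arm:
  plan:
    - {"slide":[0.001,0.005,-0.03],"rot":[0,0,0],"gripper":0.06}
    - {"slide":[0,0,-0.03],"rot":[0,0,0],"gripper":0.06}
    - {"slide":[0,0,-0.028],"rot":[0,0,0],"gripper":0.06}
    - {"slide":[0,0,-0.018],"rot":[0,0,0],"gripper":0.06}
    - {"slide":[0,0,0],"rot":[0,0,0],"gripper":0.06}

```text
t: 3.28
tool_pos: [0.5943, 0.1531, 0.1239]
tool_rot: [-3.141, 0.006, 0.351]
contact_force: [-0.9, -0.4, -0.1]
opening: 0.7
grasp_force: 0.0
```

step_arm:
  plan:
    - {"slide":[0,0,0],"rot":[0,0,0],"gripper":0.06}

```text
t: 3.37
tool_pos: [0.5959, 0.1536, 0.1279]
tool_rot: [-3.141, 0.001, 0.351]
contact_force: [-0.2, 0.5, 1.3]
opening: 0.706
grasp_force: 0.0
```

step_arm:
  plan:
    - {"slide":[0.0015,0.005,-0.006],"rot":[0,0,0],"gripper":0.06}
    - {"slide":[0,0,-0.0075],"rot":[0,0,0],"gripper":0.06}
    - {"slide":[0,0,0],"rot":[0,0,0],"gripper":0.06}
    - {"slide":[0,0,0],"rot":[0,0,0],"gripper":0.06}

```text
t: 3.7
tool_pos: [0.5975, 0.16, 0.1144]
tool_rot: [-3.142, 0.0, 0.353]
contact_force: [-0.0, -0.5, -0.7]
opening: 0.706
grasp_force: 0.0
```

Close.

step_arm:
  plan:
    - {"slide":[0,0,0],"rot":[0,0,0],"gripper":0}
    - {"slide":[0,0,0],"rot":[0,0,0],"gripper":0}
    - {"slide":[0,0,0],"rot":[0,0,0],"gripper":0}
    - {"slide":[0,0,0],"rot":[0,0,0],"gripper":0}
    - {"slide":[0,0,0],"rot":[0,0,0],"gripper":0}

```text
t: 4.12
tool_pos: [0.5976, 0.1599, 0.1146]
tool_rot: [3.141, -0.0, 0.353]
contact_force: [0.3, -1.1, 3.4]
opening: 0.155
grasp_force: 58.9
```

step_arm:
  plan:
    - {"slide":[0,0,0],"rot":[0,0,0],"gripper":0}
    - {"slide":[0,0,0],"rot":[0,0,0],"gripper":0}
    - {"slide":[0,0,0],"rot":[0,0,0],"gripper":0}
    - {"slide":[0,0,0],"rot":[0,0,0],"gripper":0}

```text
t: 4.45
tool_pos: [0.5977, 0.1599, 0.1146]
tool_rot: [3.141, -0.001, 0.353]
contact_force: [-0.4, -1.3, 4.8]
opening: 0.155
grasp_force: 59.2
```

step_arm:
  plan:
    - {"slide":[0,0,0.015],"rot":[0,0,0],"gripper":0}
    - {"slide":[0,0,0.03],"rot":[0,0,0],"gripper":0}
    - {"slide":[0,0,0.04],"rot":[0,0,0],"gripper":0}
    - {"slide":[0,0,0.04],"rot":[0,0,0],"gripper":0}
    - {"slide":[0,0,0.04],"rot":[0,0,0],"gripper":0}

```text
t: 4.87
tool_pos: [0.5969, 0.16, 0.2805]
tool_rot: [-3.141, 0.001, 0.353]
contact_force: [0.8, 0.2, -3.3]
opening: 0.155
grasp_force: 58.8
```

step_arm:
  plan:
    - {"slide":[-0.005,-0.018,0.02],"rot":[0,0,-0.4],"gripper":0}
    - {"slide":[-0.01,-0.035,0],"rot":[0,0,-0.4],"gripper":0}
    - {"slide":[-0.011,-0.038,0],"rot":[0,0,-0.4],"gripper":0}
    - {"slide":[-0.011,-0.038,0],"rot":[0,0,-0.4],"gripper":0}
    - {"slide":[-0.011,-0.038,0],"rot":[0,0,-0.4],"gripper":0}

```text
t: 5.28
tool_pos: [0.5485, -0.0082, 0.2988]
tool_rot: [-3.141, 0.001, 0.318]
contact_force: [0.8, 0.3, -3.2]
opening: 0.157
grasp_force: 58.9
```

step_arm:
  plan:
    - {"slide":[-0.011,-0.038,0],"rot":[0,0,0],"gripper":0}
    - {"slide":[-0.011,-0.038,0],"rot":[0,0,0],"gripper":0}
    - {"slide":[-0.011,-0.038,0],"rot":[0,0,0],"gripper":0}
    - {"slide":[-0.011,-0.038,0],"rot":[0,0,0],"gripper":0}
    - {"slide":[-0.005,-0.02,0],"rot":[0,0,0],"gripper":0}

```text
t: 5.7
tool_pos: [0.4989, -0.1822, 0.2988]
tool_rot: [-3.142, 0.001, 0.316]
contact_force: [0.8, 0.1, -3.9]
opening: 0.152
grasp_force: 59.2
```

step_arm:
  plan:
    - {"slide":[-0.002,-0.006,0],"rot":[0,0,0],"gripper":0}
    - {"slide":[0,0,0],"rot":[0,0,0],"gripper":0}
    - {"slide":[0,0,0],"rot":[0,0,0],"gripper":0}
    - {"slide":[0,0,0],"rot":[0,0,0],"gripper":0}

```text
t: 6.03
tool_pos: [0.4987, -0.184, 0.2991]
tool_rot: [-3.141, 0.0, 0.319]
contact_force: [0.5, -0.4, -3.7]
opening: 0.152
grasp_force: 59.2
```

```bash
python3 - <<'E'
from look import *
im,k=look("w4",(.498,-.185,.18))
for uv,a in blobs(im,"orange"): print("o",uv.round(1),a)
for uv,a in blobs(im,"blue"): print("b",uv.round(1),a,atz(ray("wrist",uv,k),.1295).round(4))
E
```

```text
[ 0.4987 -0.184   0.2991] [-3.141  0.     0.319] 6.0333
crop 191 99 [321.50904998 199.66345809]
o [616.1  71. ] 490
o [321.1 158.9] 746
o [253.8 269.4] 329
o [389.3 269.2] 330
o [629.9 367.8] 12
o [631.7 374.3] 9
o [625.3 374.7] 9
o [634.7 386.4] 73
o [624.2 381.1] 15
o [618.3 388.4] 11
o [609.3 390.8] 6
o [612.7 392.3] 6
o [624.3 391.7] 9
o [628.2 391.5] 6
o [622.  394.7] 11
o [629.6 397.7] 9
b [  2.6 165.5] 515 [0.383  0.2794 0.1295]
b [368.2 156.7] 525 [ 0.5378 -0.218   0.1295]
b [273.6 157.6] 551 [ 0.5091 -0.1339  0.1295]
```

View pics/w4v.png

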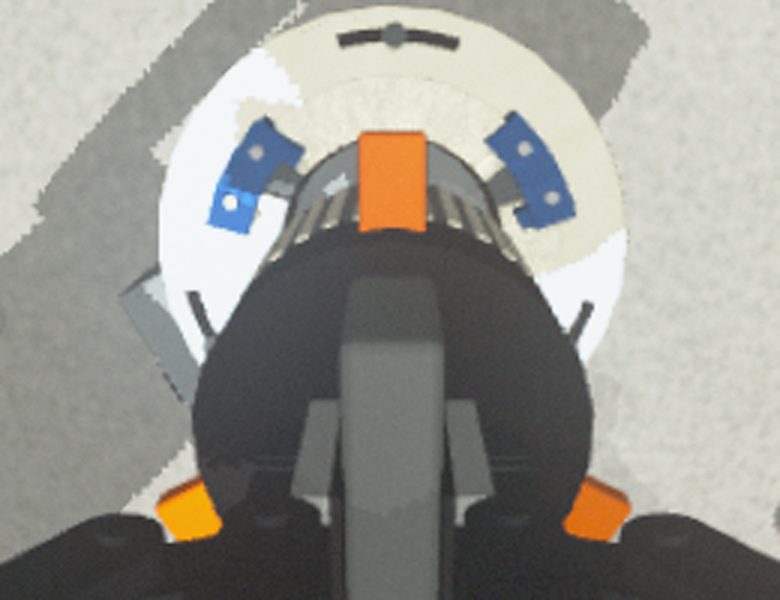

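The cartridge is over the throat, with the front lug at crop (392,180), midway between the hooks at (255,175) and (530,170). I'll check the cartridge's axis in the hand from the lugs.

```bash
python3 - <<'E'
from seg import *
import pickle
k=pickle.load(open("w4.pkl","rb"))
# lug front outer edge corners at top face z, and ring centre by symmetric hooks
z=.2991-.1146+.073
W=lambda x,y,z:atz(ray("wrist",(191+x/3,99+y/3),k),z)
e=W(392,131,z);print("tip",e, "axis if 52mm:",e[:2]-.052*np.array([np.cos(.319),np.sin(.319)]))
T=np.array([W(x,y,.115)[:2] for x,y in [(159,215),(627,215),(395,5),(253,50),(548,62),(175,130),(612,135)]])
A=np.c_[2*T,np.ones(len(T))]; s=np.linalg.lstsq(A,(T**2).sum(1),rcond=None)[0]; print("ring",s[:2],np.sqrt(s[2]+s[0]**2+s[1]**2))
E
```

```text
tip [ 0.54790689 -0.16863517  0.2575    ] axis if 52mm: [ 0.49853031 -0.18494327]
ring [ 0.49804796 -0.18535126] 0.08046877259341964
```

step_arm:
  plan:
    - {"slide":[-0.0005,-0.0005,-0.02],"rot":[0,0,0],"gripper":0}
    - {"slide":[0,0,-0.02],"rot":[0,0,0],"gripper":0}
    - {"slide":[0,0,-0.015],"rot":[0,0,0],"gripper":0}
    - {"slide":[0,0,-0.01],"rot":[0,0,0],"gripper":0}
    - {"slide":[0,0,0],"rot":[0,0,0],"gripper":0}

```text
t: 6.5
tool_pos: [0.4977, -0.1844, 0.2323]
tool_rot: [-3.139, 0.002, 0.319]
contact_force: [0.2, 0.3, -4.2]
opening: 0.153
grasp_force: 59.0
```

step_arm:
  plan:
    - {"slide":[0,0,-0.004],"rot":[0,0,0],"gripper":0}
    - {"slide":[0,0,-0.004],"rot":[0,0,0],"gripper":0}
    - {"slide":[0,0,-0.004],"rot":[0,0,0],"gripper":0}
    - {"slide":[0,0,-0.003],"rot":[0,0,0],"gripper":0}
    - {"slide":[0,0,0],"rot":[0,0,0],"gripper":0}

```text
t: 6.92
tool_pos: [0.4979, -0.1854, 0.2189]
tool_rot: [-3.141, 0.0, 0.318]
contact_force: [-0.3, -0.7, -2.8]
opening: 0.153
grasp_force: 59.1
```

In the throat with no side force. I'll continue down through the seal.

step_arm:
  plan:
    - {"slide":[0,0,-0.004],"rot":[0,0,0],"gripper":0}
    - {"slide":[0,0,-0.004],"rot":[0,0,0],"gripper":0}
    - {"slide":[0,0,-0.004],"rot":[0,0,0],"gripper":0}
    - {"slide":[0,0,-0.003],"rot":[0,0,0],"gripper":0}
    - {"slide":[0,0,0],"rot":[0,0,0],"gripper":0}

```text
t: 7.33
tool_pos: [0.4981, -0.185, 0.2035]
tool_rot: [-3.14, -0.0, 0.318]
contact_force: [2.8, 4.0, -5.9]
opening: 0.153
grasp_force: 58.9
```

step_arm:
  plan:
    - {"slide":[0,0,-0.004],"rot":[0,0,0],"gripper":0}
    - {"slide":[0,0,-0.004],"rot":[0,0,0],"gripper":0}
    - {"slide":[0,0,-0.004],"rot":[0,0,0],"gripper":0}
    - {"slide":[0,0,-0.003],"rot":[0,0,0],"gripper":0}
    - {"slide":[0,0,0],"rot":[0,0,0],"gripper":0}

```text
t: 7.75
tool_pos: [0.4979, -0.1851, 0.1882]
tool_rot: [-3.14, 0.0, 0.318]
contact_force: [4.0, 3.9, -11.0]
opening: 0.154
grasp_force: 58.4
```

step_arm:
  plan:
    - {"slide":[0,0,-0.004],"rot":[0,0,0],"gripper":0}
    - {"slide":[0,0,-0.004],"rot":[0,0,0],"gripper":0}
    - {"slide":[0,0,-0.004],"rot":[0,0,0],"gripper":0}
    - {"slide":[0,0,-0.003],"rot":[0,0,0],"gripper":0}
    - {"slide":[0,0,0],"rot":[0,0,0],"gripper":0}

```text
t: 8.17
tool_pos: [0.4981, -0.185, 0.1737]
tool_rot: [-3.141, -0.0, 0.318]
contact_force: [5.7, 5.0, -8.4]
opening: 0.153
grasp_force: 58.9
```

step_arm:
  plan:
    - {"slide":[0.0007,0.0007,-0.002],"rot":[0,0,0],"gripper":0}
    - {"slide":[0,0,-0.002],"rot":[0,0,0],"gripper":0}
    - {"slide":[0,0,-0.002],"rot":[0,0,0],"gripper":0}
    - {"slide":[0,0,0],"rot":[0,0,0],"gripper":0}

```text
t: 8.5
tool_pos: [0.4988, -0.1846, 0.168]
tool_rot: [-3.141, -0.0, 0.318]
contact_force: [4.3, 2.4, -3.9]
opening: 0.155
grasp_force: 59.3
```

step_arm:
  plan:
    - {"slide":[0,0,-0.001],"rot":[0,0,0],"gripper":0}
    - {"slide":[0,0,0],"rot":[0,0,0],"gripper":0}

```text
t: 8.67
tool_pos: [0.4988, -0.1846, 0.1672]
tool_rot: [-3.141, -0.0, 0.318]
contact_force: [3.4, 3.8, 0.3]
opening: 0.156
grasp_force: 60.0
```

step_arm:
  plan:
    - {"slide":[0.0005,0.0005,-0.001],"rot":[0,0,0],"gripper":0}
    - {"slide":[0,0,-0.001],"rot":[0,0,0],"gripper":0}

```text
t: 8.83
tool_pos: [0.4992, -0.1843, 0.1656]
tool_rot: [3.141, -0.0, 0.318]
contact_force: [-0.4, 4.4, 8.4]
opening: 0.156
grasp_force: 61.0
```

step_arm:
  plan:
    - {"slide":[0,0,-0.001],"rot":[0,0,0],"gripper":0}
    - {"slide":[0,0,0],"rot":[0,0,0],"gripper":0}

```text
t: 9.0
tool_pos: [0.4991, -0.1843, 0.1643]
tool_rot: [-3.141, 0.0, 0.318]
contact_force: [1.6, 3.5, 0.8]
opening: 0.154
grasp_force: 60.1
```

step_arm:
  plan:
    - {"slide":[0,0.0003,-0.001],"rot":[0,0,0],"gripper":0}
    - {"slide":[0,0,0],"rot":[0,0,0],"gripper":0}

```text
t: 9.17
tool_pos: [0.4992, -0.1842, 0.1635]
tool_rot: [3.141, -0.0, 0.318]
contact_force: [0.1, 1.8, 4.2]
opening: 0.154
grasp_force: 60.7
```

step_arm:
  plan:
    - {"slide":[0,0,-0.0007],"rot":[0,0,0],"gripper":0}
    - {"slide":[0,0,0],"rot":[0,0,0],"gripper":0}

```text
t: 9.33
tool_pos: [0.4992, -0.1842, 0.1635]
tool_rot: [3.141, -0.0, 0.318]
contact_force: [-3.4, 3.1, 14.1]
opening: 0.153
grasp_force: 62.2
```

Lugs are on the ring (z has stopped at 0.1635, as expected). I'll ease off slightly and turn clockwise.

step_arm:
  plan:
    - {"slide":[0,0,0.0003],"rot":[0,0,0],"gripper":0}
    - {"slide":[0,0,0],"rot":[0,0,-2],"gripper":0}
    - {"slide":[0,0,0],"rot":[0,0,-3],"gripper":0}
    - {"slide":[0,0,0],"rot":[0,0,-3],"gripper":0}
    - {"slide":[0,0,0],"rot":[0,0,-2],"gripper":0}

```text
t: 9.75
tool_pos: [0.4994, -0.1841, 0.1635]
tool_rot: [3.141, -0.001, 0.141]
contact_force: [1.6, 3.8, 8.5]
opening: 0.157
grasp_force: 62.0
```

```bash
python3 -c "
from rig import manip
s=manip.get_state();print(s['tool_pos'],s['tool_rot'],s['contact_force'],s['wrist_torque'])"
```

```text
[ 0.49939284 -0.1841249   0.16353374] [ 3.14092922e+00 -7.11095185e-04  1.40836560e-01] [1.63476578 3.83698023 8.45233892] [ 0.77779625 -0.03572942  0.71546251]
```

step_arm:
  plan:
    - {"slide":[0,0,0],"rot":[0,0,-3],"gripper":0}
    - {"slide":[0,0,0],"rot":[0,0,-3],"gripper":0}
    - {"slide":[0,0,0],"rot":[0,0,-3],"gripper":0}
    - {"slide":[0,0,0],"rot":[0,0,-3],"gripper":0}
    - {"slide":[0,0,0],"rot":[0,0,-3],"gripper":0}

```text
t: 10.17
tool_pos: [0.4994, -0.1841, 0.1635]
tool_rot: [3.141, -0.001, -0.121]
contact_force: [0.1, 3.3, 9.0]
opening: 0.153
grasp_force: 62.4
```

step_arm:
  plan:
    - {"slide":[0,0,0],"rot":[0,0,-3],"gripper":0}
    - {"slide":[0,0,0],"rot":[0,0,-3],"gripper":0}
    - {"slide":[0,0,0],"rot":[0,0,-3],"gripper":0}
    - {"slide":[0,0,0],"rot":[0,0,-3],"gripper":0}
    - {"slide":[0,0,0],"rot":[0,0,-3],"gripper":0}

```text
t: 10.58
tool_pos: [0.4994, -0.1842, 0.1635]
tool_rot: [3.141, -0.001, -0.382]
contact_force: [-0.8, 2.4, 10.4]
opening: 0.155
grasp_force: 62.5
```

```bash
python3 -c "
from rig import manip
s=manip.get_state();print(s['tool_pos'],s['tool_rot'],s['contact_force'],s['wrist_torque'])"
```

```text
[ 0.49939724 -0.18417866  0.16352027] [ 3.14123795e+00 -1.05405174e-03 -3.82426155e-01] [-0.76058684  2.38403741 10.35598015] [0.66994325 0.05544472 0.80627856]
```

step_arm:
  plan:
    - {"slide":[0,0,0],"rot":[0,0,-3],"gripper":0}
    - {"slide":[0,0,0],"rot":[0,0,-3],"gripper":0}
    - {"slide":[0,0,0],"rot":[0,0,-3],"gripper":0}
    - {"slide":[0,0,0],"rot":[0,0,-3],"gripper":0}
    - {"slide":[0,0,0],"rot":[0,0,-2],"gripper":0}

```text
t: 11.0
tool_pos: [0.4993, -0.1842, 0.1635]
tool_rot: [3.141, -0.001, -0.627]
contact_force: [-0.2, 1.6, 9.9]
opening: 0.154
grasp_force: 62.0
```

step_arm:
  plan:
    - {"slide":[0,0,0],"rot":[0,0,-1],"gripper":0}
    - {"slide":[0,0,0],"rot":[0,0,-1],"gripper":0}
    - {"slide":[0,0,0],"rot":[0,0,-1],"gripper":0}
    - {"slide":[0,0,0],"rot":[0,0,0],"gripper":0}

```text
t: 11.33
tool_pos: [0.4994, -0.1843, 0.1635]
tool_rot: [3.142, -0.001, -0.678]
contact_force: [-0.4, 3.0, 8.6]
opening: 0.154
grasp_force: 61.4
```

```bash
python3 -c "
from rig import manip
s=manip.get_state();print(s['tool_pos'],s['tool_rot'],s['contact_force'],s['wrist_torque'])"
```

```text
[ 0.49940663 -0.18427181  0.16348454] [ 3.14152406e+00 -1.23404918e-03 -6.78005693e-01] [-0.39088943  3.00065903  8.56845071] [ 0.48452442 -0.04432201  0.38622829]
```

step_arm:
  plan:
    - {"slide":[0,0,0],"rot":[0,0,-1],"gripper":0}
    - {"slide":[0,0,0],"rot":[0,0,-1],"gripper":0}
    - {"slide":[0,0,0],"rot":[0,0,0],"gripper":0}

```text
t: 11.58
tool_pos: [0.4994, -0.1843, 0.1634]
tool_rot: [3.142, -0.001, -0.713]
contact_force: [0.5, 2.2, 7.1]
opening: 0.15
grasp_force: 61.1
```

step_arm:
  plan:
    - {"slide":[0,0,0],"rot":[0,0,-1],"gripper":0}
    - {"slide":[0,0,0],"rot":[0,0,0],"gripper":0}

```text
t: 11.75
tool_pos: [0.4993, -0.1843, 0.1632]
tool_rot: [3.141, -0.001, -0.73]
contact_force: [0.7, 1.4, 5.1]
opening: 0.152
grasp_force: 60.7
```

step_arm:
  plan:
    - {"slide":[0,0,0],"rot":[0,0,-1],"gripper":0}
    - {"slide":[0,0,0],"rot":[0,0,0],"gripper":0}

```text
t: 11.92
tool_pos: [0.4992, -0.1842, 0.1629]
tool_rot: [3.141, -0.0, -0.748]
contact_force: [1.0, -0.0, 4.2]
opening: 0.155
grasp_force: 60.5
```

```bash
python3 -c "
from rig import manip
s=manip.get_state();print(s['tool_pos'],s['tool_rot'],s['contact_force'],s['wrist_torque'])"
```

```text
[ 0.49915307 -0.18416237  0.16289765] [ 3.14139196e+00 -2.08060374e-04 -7.47832755e-01] [ 0.95799974 -0.01561413  4.17066995] [ 0.17361518 -0.0815218   0.06818032]
```

Z is dropping, so the lugs are at the notches. I'll press gently.

step_arm:
  plan:
    - {"slide":[0,0,-0.0007],"rot":[0,0,0],"gripper":0}
    - {"slide":[0,0,0],"rot":[0,0,0],"gripper":0}

```text
t: 12.08
tool_pos: [0.4991, -0.1842, 0.1621]
tool_rot: [3.141, -0.0, -0.747]
contact_force: [1.1, 0.9, 3.7]
opening: 0.153
grasp_force: 60.4
```

step_arm:
  plan:
    - {"slide":[0,0,0],"rot":[0,0,-0.7],"gripper":0}
    - {"slide":[0,0,0],"rot":[0,0,0],"gripper":0}

```text
t: 12.25
tool_pos: [0.4991, -0.1841, 0.162]
tool_rot: [3.141, 0.0, -0.76]
contact_force: [-0.0, -0.8, 2.0]
opening: 0.158
grasp_force: 60.2
```

```bash
python3 -c "
from rig import manip
s=manip.get_state();print(s['tool_pos'],s['tool_rot'],s['contact_force'],s['wrist_torque'])"
```

```text
[ 0.49908966 -0.18408851  0.16199848] [ 3.14141086e+00  1.51705288e-04 -7.60051347e-01] [-0.0173719  -0.84230472  2.04405265] [-0.05216878 -0.15941346  0.2803404 ]
```

Sliding in freely. Pressing down the remaining 3.5 mm in small steps.

step_arm:
  plan:
    - {"slide":[0,0,-0.001],"rot":[0,0,0],"gripper":0}
    - {"slide":[0,0,0],"rot":[0,0,0],"gripper":0}

```text
t: 12.42
tool_pos: [0.4992, -0.1841, 0.161]
tool_rot: [3.142, 0.0, -0.759]
contact_force: [0.5, -0.6, 0.8]
opening: 0.149
grasp_force: 60.1
```

step_arm:
  plan:
    - {"slide":[0,0,-0.001],"rot":[0,0,0],"gripper":0}
    - {"slide":[0,0,0],"rot":[0,0,0],"gripper":0}

```text
t: 12.58
tool_pos: [0.4992, -0.184, 0.1601]
tool_rot: [-3.142, 0.0, -0.759]
contact_force: [0.7, -0.4, 0.9]
opening: 0.157
grasp_force: 60.1
```

```bash
python3 -c "
from rig import manip
s=manip.get_state();print(s['tool_pos'],s['tool_rot'],s['contact_force'],s['wrist_torque'])"
```

```text
[ 0.4991623  -0.18402165  0.16006012] [-3.14153435e+00  3.87896835e-06 -7.59138620e-01] [ 0.67468209 -0.42005565  0.91996975] [-0.09152864 -0.23668105 -0.01114875]
```

step_arm:
  plan:
    - {"slide":[0,0,-0.001],"rot":[0,0,0],"gripper":0}
    - {"slide":[0,0,0],"rot":[0,0,0],"gripper":0}

```text
t: 12.75
tool_pos: [0.4992, -0.184, 0.1591]
tool_rot: [-3.142, 0.0, -0.759]
contact_force: [1.0, -0.8, 1.1]
opening: 0.153
grasp_force: 60.3
```

step_arm:
  plan:
    - {"slide":[0,0,-0.0007],"rot":[0,0,0],"gripper":0}
    - {"slide":[0,0,0],"rot":[0,0,0],"gripper":0}

```text
t: 12.92
tool_pos: [0.4992, -0.1841, 0.1586]
tool_rot: [-3.142, -0.0, -0.759]
contact_force: [-0.9, -0.6, 3.8]
opening: 0.151
grasp_force: 60.6
```

step_arm:
  plan:
    - {"slide":[0,0,-0.0005],"rot":[0,0,0],"gripper":0}
    - {"slide":[0,0,0],"rot":[0,0,0],"gripper":0}

```text
t: 13.08
tool_pos: [0.4992, -0.1841, 0.1585]
tool_rot: [-3.142, -0.001, -0.759]
contact_force: [-3.5, 0.1, 11.4]
opening: 0.156
grasp_force: 61.7
```

It bottoms at exactly 5 mm, so it is fully home. I'll ease off, release and retreat.

step_arm:
  plan:
    - {"slide":[0,0,0.0006],"rot":[0,0,0],"gripper":0}
    - {"slide":[0,0,0],"rot":[0,0,0],"gripper":0.045}
    - {"slide":[0,0,0],"rot":[0,0,0],"gripper":0.045}
    - {"slide":[0,0,0],"rot":[0,0,0],"gripper":0.045}
    - {"slide":[0,0,0],"rot":[0,0,0],"gripper":0.045}

```text
t: 13.5
tool_pos: [0.4991, -0.184, 0.1584]
tool_rot: [-3.142, 0.0, -0.759]
contact_force: [0.1, 0.1, -0.3]
opening: 0.526
grasp_force: 0.0
```

step_arm:
  plan:
    - {"slide":[0,0,0],"rot":[0,0,0],"gripper":0.045}
    - {"slide":[0,0,0.01],"rot":[0,0,0],"gripper":0.045}
    - {"slide":[0,0,0.02],"rot":[0,0,0],"gripper":0.045}
    - {"slide":[0,0,0.03],"rot":[0,0,0],"gripper":0.045}
    - {"slide":[0,0,0.03],"rot":[0,0,0],"gripper":0.045}

```text
t: 13.92
tool_pos: [0.4988, -0.1838, 0.25]
tool_rot: [3.141, 0.001, -0.759]
contact_force: [0.7, -0.3, 0.6]
opening: 0.528
grasp_force: 0.0
```

step_arm:
  plan:
    - {"slide":[-0.02,0.02,0.02],"rot":[0,0,0],"gripper":0.045}
    - {"slide":[-0.025,0.025,0.02],"rot":[0,0,0],"gripper":0.045}
    - {"slide":[-0.01,0.01,0.01],"rot":[0,0,0],"gripper":0.045}
    - {"slide":[0,0,0],"rot":[0,0,0],"gripper":0.045}
    - {"slide":[0,0,0],"rot":[0,0,0],"gripper":0.045}

```text
t: 14.33
tool_pos: [0.4441, -0.1287, 0.3]
tool_rot: [-3.141, -0.003, -0.759]
contact_force: [-0.5, -0.6, -0.2]
opening: 0.528
grasp_force: 0.0
```

```bash
python3 - <<'E'
from look import *
im,k=look("w5",(.498,-.185,.13))
P=[]
for uv,a in blobs(im,"orange",15): P.append(atz(ray("wrist",uv,k),.117)); print(uv,a,P[-1].round(4))
E
```

```text
[ 0.4441 -0.1287  0.3   ] [-3.141e+00 -3.000e-03 -7.590e-01] 14.3333
crop 194 2 [324.8542426 102.4446485]
[323.58870968  60.08064516] 124 [ 0.5293 -0.2131  0.117 ]
[286.77142857 124.55714286] 140 [ 0.5081 -0.1442  0.117 ]
[361.         125.13402062] 97 [ 0.4585 -0.196   0.117 ]
[  5.12339332 134.08997429] 389 [0.8325 0.1611 0.117 ]
[ 56.58241758 364.43406593] 182 [0.5481 0.5282 0.117 ]
[620.32867133 388.65850816] 858 [-0.5779 -0.3505  0.117 ]
```

View pics/w5v.png

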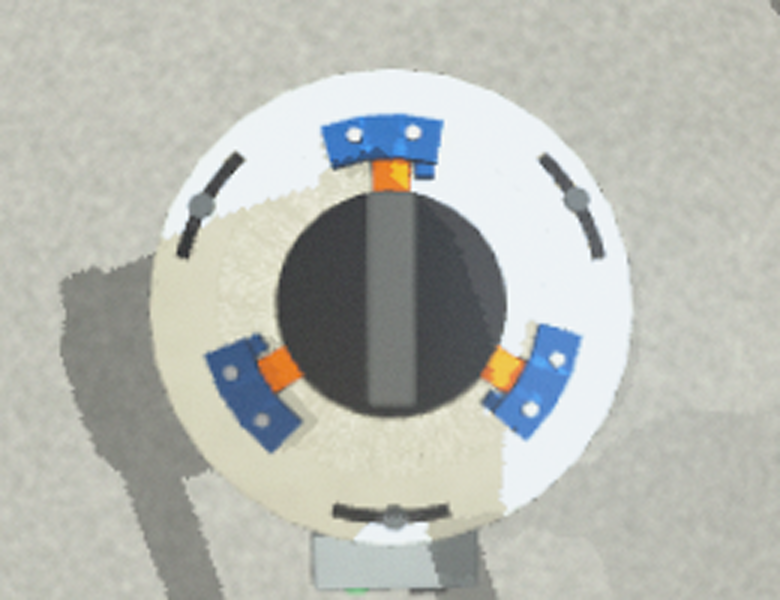

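All three orange lugs, at crop (391,175), (279,369) and (502,369), sit under the hooks in the notches next to the end stops. The cartridge is upright and the hand is clear.

```bash
python3 -c "
from rig import manip
print(manip.finish_job())"
```

```text
the job is handed in; nothing more can be done
None
```

The cartridge is locked in the fume filter unit, with all three lugs seated 5 mm down in their notches under the hooks. I released it and handed the job in at about 14 s; no force reading between moves passed about 18 N.

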